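# Sort two slab-roller studs by thread pitch into their sloping notched gauges

## Task

Two steel studs lie on the pottery bench, one with a coarse thread and one with a fine thread. Lay each one in the sloping notched gauge whose teeth match its thread, gently and fully home so that the teeth sit right down in the grooves at both ends, and let go. Leave the other things on the bench where they are.

Things in the scene. Friction and masses are not known exactly. Their poses are not given: they have to be found in the camera images.
- stud_coarse: The coarse stud: 3 ridges on each end, pitch 13.5 mm. Steel, 134 mm long, about 0.3 kg, both ends alike: plain square middle 44 mm long, 24 x 24 mm (grip here), then at each end 45 mm of thread: round ridges 24 mm, grooves 17 mm in diameter. Starts lying on the table on a flat of the square. Origin at its centre (12 mm up), x along its axis, y and z square to the flats.
- stud_fine: The fine stud: 5 ridges on each end, pitch 9 mm. Steel, 134 mm long, about 0.3 kg, both ends alike: plain square middle 44 mm long, 24 x 24 mm (grip here), then at each end 45 mm of thread: round ridges 24 mm, grooves 17 mm in diameter. Starts lying on the table on a flat of the square. Origin at its centre (12 mm up), x along its axis, y and z square to the flats.
- seat_coarse (a point): Seat of the coarse gauge. Origin: the stud's centre when fully home, 66 mm above the table. x runs up the 30 degree slope along the stud, y level across, z square to the slope, out of the cradle: the stud goes in along -z, either end up, and stays put. Riding on the teeth it lies 5 mm too high. Play along x when seated: 2 mm either way.
- seat_fine (a point): Seat of the fine gauge. Origin: the stud's centre when fully home, 66 mm above the table. x runs up the 30 degree slope along the stud, y level across, z square to the slope, out of the cradle: the stud goes in along -z, either end up, and stays put. Riding on the teeth it lies 5 mm too high. Play along x when seated: 1.7 mm either way.
- gauge_coarse: Coarse gauge: 3 teeth 4 mm thick, 13.5 mm apart, in each cradle. Fixed. Wooden base 155 x 76 x 10 mm (66 mm before to 90 mm behind the origin) with two aluminium V-cradles, 52 mm wide, top edges 3 mm above the seated stud's axis, below and above an open gap 44 mm long centred on the seat: free room there for fingers round the square middle. Origin on the table, 66 mm under the seat; z up, x level, up-slope.
- gauge_fine: Fine gauge: 5 teeth 2 mm thick, 9 mm apart, in each cradle. Fixed. Wooden base 155 x 76 x 10 mm (66 mm before to 90 mm behind the origin) with two aluminium V-cradles, 52 mm wide, top edges 3 mm above the seated stud's axis, below and above an open gap 44 mm long centred on the seat: free room there for fingers round the square middle. Origin on the table, 66 mm under the seat; z up, x level, up-slope.
- rib: Bystander, to be left alone: flat dark-wood potter's rib, 90 x 50 x 6 mm, lying on the table; origin at the centre of its underside.
- brush: Bystander, to be left alone: flat brush with a wooden handle, lying on the table, x along its length.
- cup: Bystander, to be left alone: terracotta cup, rim radius 36 mm, 75 mm high; origin under its centre.
- tub: Bystander, to be left alone: white plastic tub with lid, radius 45 mm, 70 mm high; origin under its centre.
- bowl: Bystander, to be left alone: blue ceramic bowl, rim radius 55 mm, 45 mm high; origin under its centre.
- jar: Bystander, to be left alone: glass jar with steel cap, radius 30 mm, 90 mm high; origin under its centre.
- slat: Bystander, to be left alone: thin wooden guide slat, 200 x 30 x 6 mm, lying flat; origin at the centre of its underside, x along its length.
Things that resemble listed ones, but are neither listed nor needed, are in the scene too. Leave any red look-alike of the stud_fine alone. What is shaped like the stud_coarse but pink is not meant.

How it is judged:
By the outcome, as a careful person would: the job done as asked, in the order asked, and still so for the second after the job is handed in, with the robot touching nothing.
It also fails if it takes over 70 s, if anything falls off the work surface, if the arm or the gripper's body presses on something with over 40 N, if the wrist force passes 120 N, or if a joint passes its speed limit or range.

## Robot

A 6-joint arm with a two-finger parallel gripper is mounted at the origin on the work surface. World frame = base frame: x ahead of the robot, y to its left, z up, the work surface at z = 0. Lengths are in mm, angles in rad, forces in N, time in s.
With the tool pointing down it reaches from about 300 to 775 mm from the base axis. Payload 14.6 kg.
Tool frame: the origin (TCP) lies between the finger pads; the fingertips stand 19 mm ahead of it and the grasp point (between the pads) is the TCP; z points along the fingers, y is the line along which they close (so a half turn about z gives the same grasp; the last joint's range is limited). The gripper opens to 94 mm and grips with 3 to 60 N. Pads are 16 mm wide; open, the fingers measure 119 mm over their backs; the gripper's body (75 mm by 177 mm) begins 78 mm behind the grasp point.
Start: joints at [1.133, 0.3, 1.521, -0, 1.321, -0.067], TCP at [199.295, 512.612, 224.446] pointing down, gripper open.
Joint ranges: [-3.03, 3.03], [-0.79, 2.21], [0.23, 2.52], [-1.04, 4.18], [0, 3.07], [-2.55, 2.55]. Speed limits (rad/s): [2.22, 2.22, 2.57, 3.14, 3.14, 3.14].

## Interface

Orientations are given as [roll, pitch, yaw] about the fixed x, y, z axes, in that order (R = Rz(yaw) Ry(pitch) Rx(roll)).
In Python, from cell import monitor, imaging, job, find_in, trace gives the robot as it stands. The module is installed in compiled form; this text tells all that it offers.
- The arm moves only by the tool arm_command, never from a script. Its argument "steps" is a list of rows, each a list of 5 numbers: the opening, from 0 (shut) to 1 (fully open), then the shift along the tool's x, y, z in mm, then the turn about the tool's z in degrees. In form: [[gripper, dx, dy, dz, turn], ...]. A call has 1 to 20 rows; each row is the pose to reach, as a shift and turn from the pose commanded when the call began, along the tool's axes at that moment; what a row does not reach only later rows make up. A row lasts 1/8 s, in which the tool goes at most 62.5 mm and 10.7 degrees, less where a joint would pass 70% of its speed; a pose out of reach is approached as far as the arm can. A call with a gripper value outside its range is refused whole. The fingers move at their own pace and stop on an object; "force" is the grip in N (left out, the last holds). Time passes only in rows, so rows that repeat a pose let the fingers close. It gives the time, the measured TCP pose, the force, the opening and the grip force at its end, in the units of the state.
- monitor.read_state(): the state, without advancing time (a new reading comes with each control period).
- imaging.camera(name): name is "scene" or "top" or "wrist"; returns a dict with "img" (420x560x3 uint8, red, green, blue), "mtx" (3x3 intrinsics, pixels), "view" (4x4, takes a point from world to camera coordinates). Camera axes: x right, y down, z forward; pixel columns grow to the right and rows downward; lengths in mm; the calibration is good to about 2 mm. A picture is of the moment at which its call begins. There is no depth.
- job.sign_off(): hands the job in; it is judged then, once.
Trained networks look in a picture, given as the dict that the camera call returned (one of the last four; its "shot" number tells which), for a name from the list of things; names that differ only in an ending like _2 or _b are one class to them, and where a whole thing is asked for, a point or a joint stands for the part that bears it (a point fixed in the world has none). Each returns a list of dicts, best first, with "p" (0 to 1); they miss things now and then, are a little off and sometimes report something else, mostly with a low value. They report only what shows in the picture. A call takes as long as a camera call. They do not tell look-alikes from the thing itself.
- find_in(picture, target): "rect" ([centre column, centre row, width, height] in pixels, round what is visible of it).
- trace(picture, target): "region" (420x560 bool, what is visible of it) and "rect" ([centre column, centre row, width, height] in pixels, round what is visible of it).
The state is a dict: "clock": time; "joints": joint angles; "qd": joint speeds; "effort": joint torques, N m; "eef_pos": TCP position; "eef_rot": TCP orientation; "wrist_force": force on the tool from outside, world axes, zero at the start; "moment": the same for the moment, N m; "finger_gap": finger opening in mm; "finger_force": force on a finger pad.
Only numpy, scipy, OpenCV 4.12 (cv2) and the standard library are available. Lean on these libraries where they do the work, as an engineer would, in place of code of your own. Each camera call takes 0.05 s, during which the arm holds its last target. There are 200 camera calls.

## Working session

There is one attempt and no reset: what is moved stays moved. The work goes in short steps, Python scripts to look and compute and a tool call to move; the robot and the scene stay as the last step left them, time stands still between calls to the robot, and variables do not carry over. Pictures are saved under pics/ and viewed, at most 10 in all, crops included, and the job is handed in when it is done.

Besides the shell and the picture viewer there is one more tool, called after "Emit:" as name(argument=value, ...), one argument or row to a line, values as JSON. arm_command: Moves the arm, as the interface text tells. Its arguments: {"type":"object","properties":{"steps":{"type":"array","items":{"type":"array","items":{"type":"number"}}},"force":{"type":"number"}},"required":["steps"]}

```bash
mkdir -p pics; ls; cat > h.py <<'E'
import numpy as np, cv2
from cell import monitor, imaging, job, find_in, trace
def ray(c,u,v):
    V=np.array(c["view"]);K=np.array(c["mtx"]);R=V[:3,:3];o=-R.T@V[:3,3]
    d=R.T@np.linalg.solve(K,[u,v,1.]);return o,d
def onz(c,u,v,z):
    o,d=ray(c,u,v);return o+d*(z-o[2])/d[2]
def proj(c,P):
    P=np.atleast_2d(P);V=np.array(c["view"]);q=P@V[:3,:3].T+V[:3,3];q=q@np.array(c["mtx"]).T;return q[:,:2]/q[:,2:]
def save(c,name,box=None,s=1):
    im=c["img"][:,:,::-1]
    if box: im=im[box[1]:box[3],box[0]:box[2]]
    cv2.imwrite("pics/"+name,cv2.resize(im,None,fx=s,fy=s,interpolation=cv2.INTER_CUBIC))
E
python3 - <<'E'
from h import *
a=imaging.camera("top");b=imaging.camera("scene")
im=np.hstack([cv2.resize(a["img"],(800,600))]);cv2.imwrite("pics/top.png",im[:,:,::-1])
cv2.imwrite("pics/scene.png",cv2.resize(b["img"],(800,600))[:,:,::-1])
for c,n in((a,"top"),(b,"scene")):
  for t in("stud_coarse","stud_fine","gauge_coarse","gauge_fine"):
    for d in find_in(c,t): print(n,t,np.round(d["rect"]),round(d["p"],2),np.round(onz(c,*d["rect"][:2],12)))
s=monitor.read_state();print(s["eef_pos"],s["eef_rot"],s["clock"],s["wrist_force"])
E
```

```text
pics
top stud_coarse [425. 326.  49.  28.] 0.89 [ 216. -386.   12.]
top stud_coarse [400. 205.  28.  45.] 0.67 [ 526. -331.   12.]
top stud_coarse [445. 143.  38.  45.] 0.67 [ 686. -454.   12.]
top stud_coarse [278. 245.  24.  75.] 0.46 [428. -16.  12.]
top stud_fine [374. 282.  16.  55.] 0.7 [ 329. -259.   12.]
top stud_fine [441. 260.  25.  52.] 0.7 [ 382. -433.   12.]
top stud_fine [314. 231.  26.  46.] 0.69 [ 463. -108.   12.]
top gauge_coarse [235. 175.  49.  66.] 0.68 [610.  97.  12.]
top gauge_fine [142. 209.  55.  65.] 0.82 [525. 340.  12.]
scene stud_coarse [192. 221.  15.  29.] 0.77 [ 526. -323.   12.]
scene stud_coarse [134. 255.  14.  38.] 0.64 [ 683. -457.   12.]
scene stud_coarse [199. 153.  31.  24.] 0.55 [ 222. -385.   12.]
scene stud_coarse [292. 212.  14.  55.] 0.41 [435. -18.  12.]
scene stud_coarse [324. 263.  31.  49.] 0.23 [615. 106.  12.]
scene stud_fine [261. 217.  33.  37.] 0.87 [ 473. -109.   12.]
scene stud_fine [229. 179.  20.  28.] 0.72 [ 329. -251.   12.]
scene stud_fine [175. 184.  10.  35.] 0.64 [ 383. -424.   12.]
scene stud_fine [321. 264.  36.  48.] 0.44 [622.  99.  12.]
scene gauge_coarse [321. 264.  35.  47.] 0.59 [622.  99.  12.]
scene gauge_coarse [381. 204.  61.  28.] 0.3 [354. 267.  12.]
scene gauge_fine [401. 250.  44.  48.] 0.91 [528. 333.  12.]
[199.29373402 512.59412431 224.40810474] [-3.14150031e+00  1.13259120e-06  2.77080207e+00] 0.5 [-0.56956804 -0.65693062  0.45761745]
```

View pics/top.png

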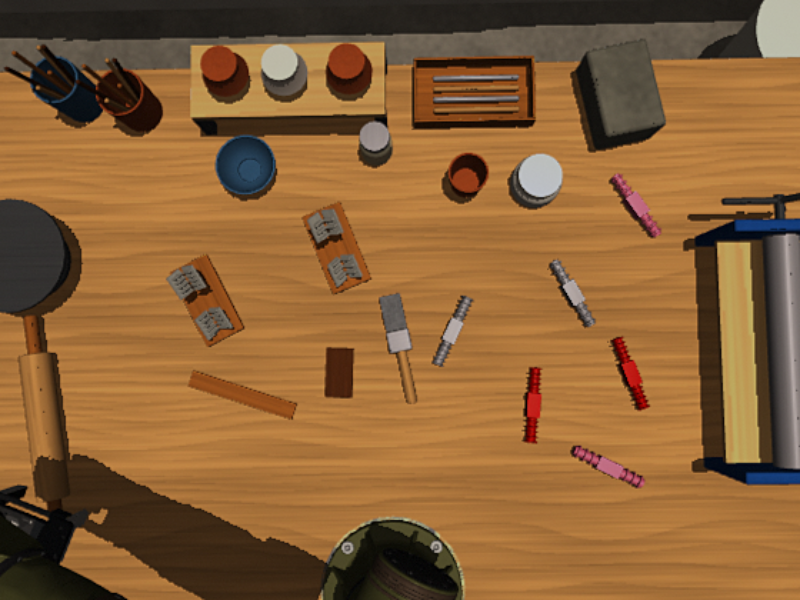

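View pics/scene.png

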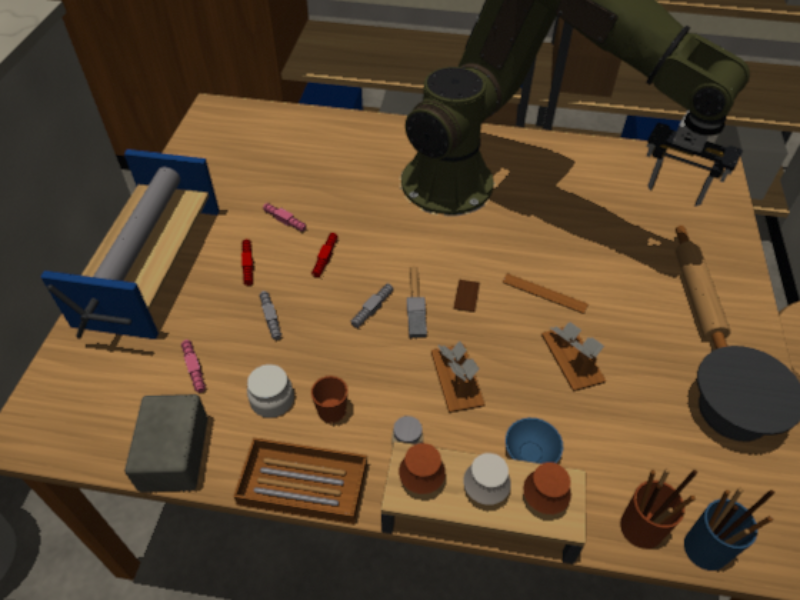

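The two steel studs are at zoomed-top pixels (453,330) and (572,293). The red pair (533,405), (630,373) and the pink pair (635,205), (608,466) are the look-alikes. The gauges are at (336,250) and (205,300). I'll look closer with the wrist camera.

```bash
cat >> h.py <<'E'
def shift(pos,yaw_deg=None):
    """tool-frame shift and turn for a world target, tool pointing down"""
    s=monitor.read_state();r=s["eef_rot"];y=r[2]
    d=np.array(pos)-s["eef_pos"]
    t=[d[0]*np.cos(y)+d[1]*np.sin(y), d[0]*np.sin(y)-d[1]*np.cos(y), -d[2]]
    turn=0
    if yaw_deg is not None: turn=-((yaw_deg-np.degrees(y)+180)%360-180)
    return np.round(t,1),round(turn,1)
E
python3 - <<'E'
from h import *
w=imaging.camera("wrist");V=w["view"];s=monitor.read_state()
from scipy.spatial.transform import Rotation as Ro
T=Ro.from_euler("xyz",s["eef_rot"]).as_matrix();o=-V[:3,:3].T@V[:3,3]
print("cam in tool",T.T@(o-s["eef_pos"]),"\n",T.T@V[:3,:3].T, w["mtx"])
print(shift([500,215,330],None))
a=imaging.camera("top");save(a,"studs.png",(290,165,470,345),3.3)
E
```

```text
cam in tool [  79.29953556   -0.30192807 -160.48126176] 
 [[-1.29482031e-03 -9.62925027e-01 -2.69766038e-01]
 [ 9.99998658e-01 -9.76174569e-04 -1.31534591e-03]
 [ 1.00324075e-03 -2.69767379e-01  9.62924999e-01]] [[298.61605205   0.         280.88357478]
 [  0.         298.61605205 211.58982039]
 [  0.           0.           1.        ]]
(array([-388.1, -168.4, -105.6]), 0)
```

View pics/studs.png

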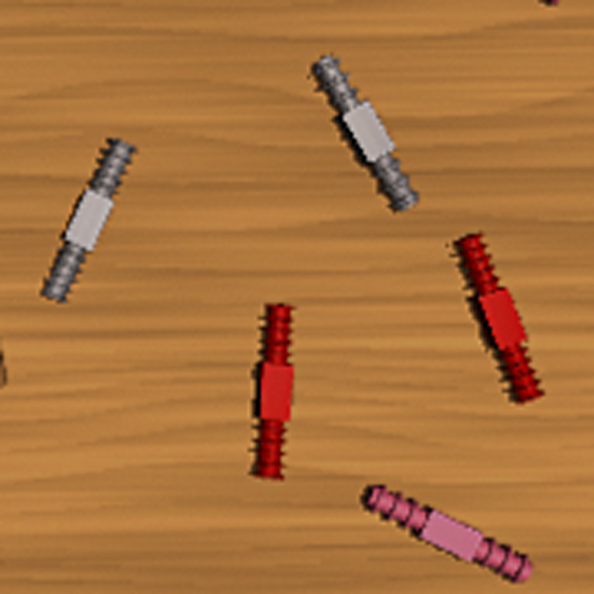

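The left stud (crop 90,220) looks fine-threaded and the right one (crop 365,130) looks coarse. I'll confirm both from close up, starting with the gauges.

```bash
python3 - <<'E'
from h import *
print(shift([525,335,200]),shift([600,97,200]))
E
```

```text
(array([-367.9,  -47.5,   24.4]), 0) (array([-524.1, -242.1,   24.4]), 0)
```

Emit:
arm_command(
  steps=[
    [1,-60,-8,4,0],
    [1,-120,-16,8,0],
    [1,-180,-24,12,0],
    [1,-240,-32,16,0],
    [1,-300,-40,20,0],
    [1,-360,-47,24,0],
    [1,-368,-47,24,0],
    [1,-368,-47,24,0],
    [1,-368,-47,24,0],
  ],
)

```text
clock: 1.72
eef_pos: [524.3, 336.3, 200.7]
eef_rot: [3.141, -0.0, 2.772]
wrist_force: [-0.1, -0.2, -0.2]
finger_gap: 93.9
finger_force: 0.0
```

```bash
python3 - <<'E'
from h import *
w=imaging.camera("wrist");print(monitor.read_state()["clock"],monitor.read_state()["eef_pos"])
save(w,"g1.png",None,1.4)
for t in("gauge_coarse","gauge_fine","slat","bowl"):
    for d in find_in(w,t): print(t,np.round(d["rect"]),round(d["p"],2))
np.savez("g1.npz",**{k:w[k] for k in("img","mtx","view")})
print(shift([600,97,200]))
E
```

```text
1.775 [524.27718687 336.41271742 200.82435142]
gauge_coarse [141. 329.  95. 135.] 0.82
gauge_fine [279. 197. 134. 140.] 0.96
slat [166.  72. 188.  39.] 0.89
bowl [288. 376.  83.  44.] 0.73
(array([-156.5, -195.6,    0.7]), 0)
```

View pics/g1.png

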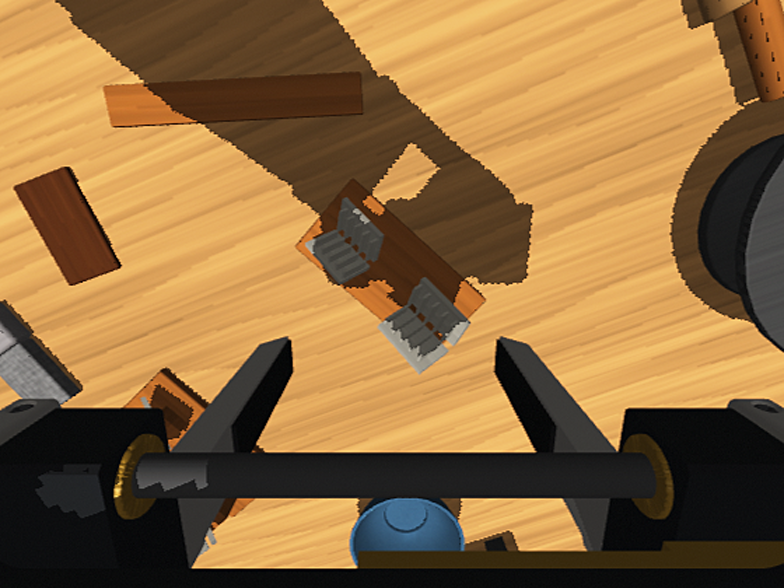

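The fine gauge (picture 395,275) has densely spaced slots. Its upper end is the lower-right cradle (425,325). Next, the other gauge.

Emit:
arm_command(
  steps=[
    [1,-39,-49,0,0],
    [1,-78,-98,0,0],
    [1,-117,-146,0,0],
    [1,-156,-195,0,0],
    [1,-156,-195,0,0],
    [1,-156,-195,0,0],
    [1,-156,-195,0,0],
  ],
)

```text
clock: 2.85
eef_pos: [599.7, 98.6, 200.6]
eef_rot: [3.141, 0.0, 2.773]
wrist_force: [-0.0, -0.4, -0.3]
finger_gap: 94.0
finger_force: 0.0
```

```bash
cat > fit.py <<'E'
from h import *
from scipy.optimize import minimize
def box(x0,x1,y,z0,z1): return np.array([[a,s*y,c] for a in(x0,x1) for s in(-1,1) for c in(z0,z1)],float)
t=np.radians(30);S=np.array([[np.cos(t),0,-np.sin(t)],[0,1,0],[np.sin(t),0,np.cos(t)]])
PARTS=[np.array(box(-66,90,38,0,10))]+[box(a,b,26,-12,3)@S.T+[0,0,66] for a,b in((-67,-22),(22,67))]
def pose(P,p):
    c,s=np.cos(p[2]),np.sin(p[2]);return P@np.array([[c,s,0],[-s,c,0],[0,0,1]])+[p[0],p[1],0]
def mask(c,p,k=4):
    m=np.zeros((420*k,560*k),np.uint8)
    for P in PARTS: cv2.fillConvexPoly(m,cv2.convexHull(np.int32(np.round((proj(c,pose(P,p))+.5)*k))),1)
    return cv2.resize(m.astype(np.float32),(560,420),interpolation=cv2.INTER_AREA)
def fit(c,reg,p0):
    reg=reg.astype(np.float32);roi=None
    f=lambda q:(lambda m:np.abs(m-reg).sum()/reg.sum())(mask(c,[q[0],q[1],q[2]/50]))
    best=None
    for dy in np.arange(0,360,30):
        x0=np.array([p0[0],p0[1],np.radians(dy)*50]);r=f(x0)
        if best is None or r<best[0]: best=(r,x0)
    # then both directions
    out=[]
    for y in(0,np.pi):
        x0=best[1]+[0,0,y*50]
        r=minimize(f,x0,method="Nelder-Mead",options=dict(initial_simplex=x0+np.array([[0,0,0],[15,0,0],[0,15,0],[0,0,12]]),xatol=.1,fatol=1e-4))
        out.append((round(r.fun,3),np.round([r.x[0],r.x[1],np.degrees(r.x[2]/50)],1)))
    return out
E
python3 - <<'E'
from fit import *
w=imaging.camera("wrist");print(monitor.read_state()["clock"],monitor.read_state()["eef_pos"])
save(w,"g2.png",None,1.4)
np.savez("g2.npz",**{k:w[k] for k in("img","mtx","view")})
r=trace(w,"gauge_coarse");print([(x["p"],x["rect"]) for x in r])
rr=min(r,key=lambda x:abs(x["rect"][0]-280)+abs(x["rect"][1]-200))
print(fit(w,rr["region"],[610,97]))
print(shift([450,-108,180]))
E
```

```text
2.9 [599.68619481  98.59696463 200.54427746]
[(0.82, [283.5, 211.2, 129.7, 142.5])]
[(np.float64(0.038), array([605.2,  91.5,  21.3])), (np.float64(0.155), array([627.7,  99.8, 201. ]))]
(array([  65.2, -246.6,   20.5]), 0)
```

View pics/g2.png

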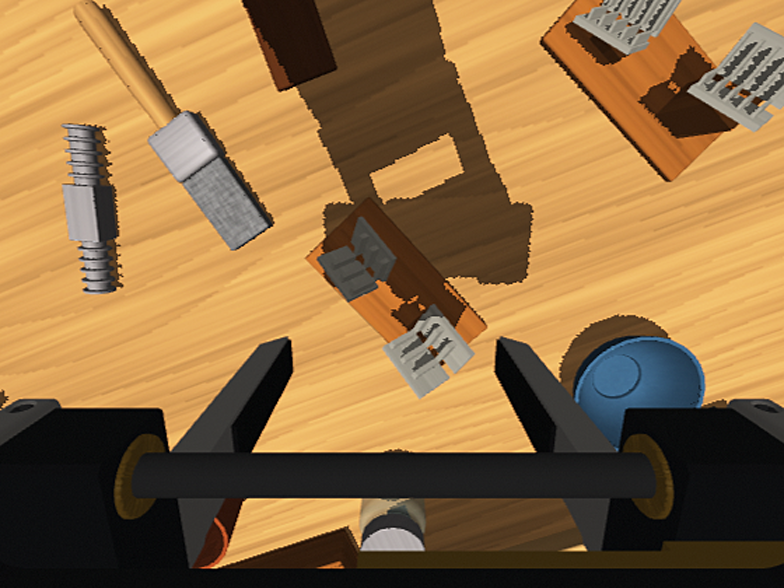

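This gauge has three wide teeth per cradle, so it is the coarse one, fitted well at (605,91). The stud at (90,210) has five thin ridges per end, so it is the fine one. Now over the studs.

Emit:
arm_command(
  steps=[
    [1,16,-60,5,0],
    [1,32,-120,10,0],
    [1,48,-180,15,0],
    [1,64,-240,20,0],
    [1,65,-247,20,0],
    [1,65,-247,20,0],
    [1,65,-247,20,0],
  ],
)

```text
clock: 3.82
eef_pos: [450.7, -108.4, 180.5]
eef_rot: [3.141, 0.0, 2.772]
wrist_force: [0.1, -0.4, -0.8]
finger_gap: 93.5
finger_force: 0.0
```

```bash
cat > stud.py <<'E'
from h import *
def studs(c,names=("stud_fine","stud_coarse")):
    for n in names:
        for r in trace(c,n):
            m=r["region"];ys,xs=np.nonzero(m)
            (cx,cy),(a,b),ang=cv2.minAreaRect(np.float32(np.c_[xs,ys]))
            col=np.median(c["img"][m],0)
            # centroid & axis on plane z=12
            P=np.array([onz(c,x,y,13)[:2] for x,y in zip(xs,ys)]);mu=P.mean(0)
            u=np.linalg.svd(P-mu,full_matrices=False)[2][0];q=(P-mu)@u
            mid=mu+u*(q.max()+q.min())/2
            print(n,round(r["p"],2),"px",np.round(r["rect"]),"rgb",col,"mid",np.round(mid,1),"mean",np.round(mu,1),"len",round(np.ptp(q),1),"axis",round(np.degrees(np.arctan2(u[1],u[0])),1))
E
python3 - <<'E'
from stud import *
w=imaging.camera("wrist");print(monitor.read_state()["clock"],monitor.read_state()["eef_pos"])
save(w,"s1.png",None,1.4)
studs(w)
E
```

```text
3.875 [ 450.5756131  -108.40926628  180.4225424 ]
stud_fine 0.84 px [ 28. 254.  55.  65.] rgb [83.  5.  3.] mid [ 401.5 -421.4] mean [ 402.9 -421.1] len 88.7 axis 9.4
stud_fine 0.82 px [282. 210.  33. 118.] rgb [65. 62. 62.] mid [ 461.7 -115.6] mean [ 459.7 -114.6] len 138.7 axis -25.6
stud_fine 0.56 px [111. 141.  73. 134.] rgb [188.   9.   5.] mid [ 324.2 -256.6] mean [ 321.5 -256.4] len 138.0 axis -4.9
stud_coarse 0.78 px [ 9. 92. 15. 23.] rgb [65. 29. 37.] mid [ 243.5 -331. ] mean [ 243.6 -331. ] len 22.8 axis -35.3
stud_coarse 0.71 px [115. 302.  41.  38.] rgb [68.  64.5 66. ] mid [ 489.1 -347.9] mean [ 498.  -343.7] len 54.6 axis 25.7
```

View pics/s1.png

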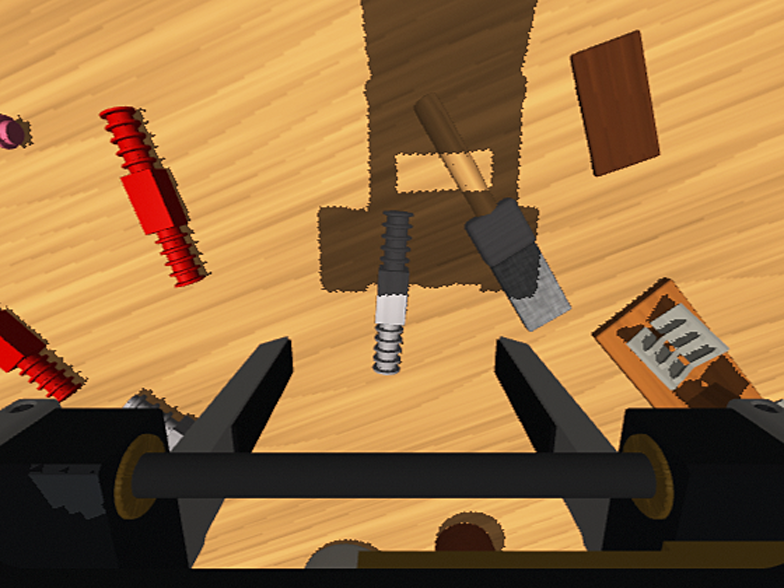

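```bash
python3 - <<'E'
from h import *
print(shift([461,-115.3,21.5],154.4))
E
```

```text
(array([-12.3,  -2.4, 158.8]), np.float64(4.4))
```

Emit:
arm_command(
  steps=[
    [0.64,-12,-2.4,40,4.4],
    [0.64,-12,-2.4,85,4.4],
    [0.64,-12,-2.4,125,4.4],
    [0.64,-12,-2.4,150,4.4],
    [0.64,-12,-2.4,159,4.4],
    [0.64,-12,-2.4,159,4.4],
    [0,-12,-2.4,159,4.4],
    [0,-12,-2.4,159,4.4],
    [0,-12,-2.4,159,4.4],
    [0,-12,-2.4,159,4.4],
    [0,-12,-2.4,159,4.4],
  ],
  force=20,
)

```text
clock: 5.35
eef_pos: [460.5, -116.0, 21.7]
eef_rot: [3.141, 0.001, 2.694]
wrist_force: [0.5, 2.8, 4.4]
finger_gap: 23.8
finger_force: 20.0
```

```bash
python3 - <<'E'
from h import *
print(shift([590,366,230],205))
E
```

```text
(array([  91.8,  490.6, -208.3]), np.float64(-50.6))
```

Emit:
arm_command(
  steps=[
    [0,0,0,-20,0],
    [0,0,0,-60,0],
    [0,0,0,-110,0],
    [0,4,20,-160,-4],
    [0,13,70,-195,-9],
    [0,23,125,-208,-14],
    [0,34,180,-208,-20],
    [0,45,240,-208,-26],
    [0,56,300,-208,-32],
    [0,68,360,-208,-38],
    [0,79,420,-208,-44],
    [0,88,470,-208,-49],
    [0,92,490,-208,-50.6],
    [0,92,490,-208,-50.6],
    [0,92,490,-208,-50.6],
    [0,92,490,-208,-50.6],
  ],
  force=40,
)

```text
clock: 7.35
eef_pos: [589.5, 364.4, 229.7]
eef_rot: [-3.141, 0.0, -2.708]
wrist_force: [0.1, -0.7, -2.6]
finger_gap: 23.5
finger_force: 40.0
```

```bash
python3 - <<'E'
from fit import *
w=imaging.camera("wrist");s=monitor.read_state();print(s["clock"],s["eef_pos"],s["eef_rot"])
save(w,"g3.png",None,1.4)
r=trace(w,"gauge_fine");print([(x["p"],x["rect"]) for x in r])
for rr in r[:1]: print(fit(w,rr["region"],[520,335]))
for r in trace(w,"stud_fine"): print(r["p"],r["rect"])
print("tcp",proj(w,[s["eef_pos"]]))
E
```

```text
7.4 [589.49234823 364.54126965 229.80861768] [-3.14153531e+00  2.19851051e-04 -2.70735680e+00]
[(0.55, [282.2, 129.2, 69.0, 129.7])]
[(np.float64(0.271), array([533.3, 339.7, 206.8])), (np.float64(0.268), array([512.5, 328.9, 387. ]))]
0.78 [280.9, 254.8, 46.9, 212.8]
tcp [[281.04408181 268.10470296]]
```

View pics/g3.png

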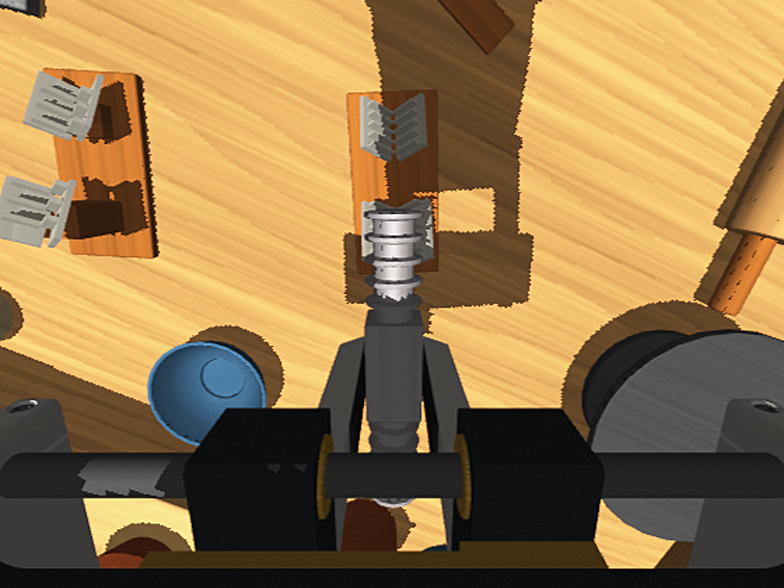

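```bash
cat >> fit.py <<'E'
def fitm(c,reg,p0,ign):
    w=(~cv2.dilate(ign.astype(np.uint8),np.ones((7,7))).astype(bool)).astype(np.float32);reg=reg.astype(np.float32)
    f=lambda q:(np.abs(mask(c,[q[0],q[1],q[2]/50])-reg)*w).sum()/(reg*w).sum()
    x0=np.array([p0[0],p0[1],np.radians(p0[2])*50])
    r=minimize(f,x0,method="Nelder-Mead",options=dict(initial_simplex=x0+np.array([[0,0,0],[12,0,0],[0,12,0],[0,0,5]]),xatol=.05,fatol=1e-4))
    return round(r.fun,3),np.round([r.x[0],r.x[1],np.degrees(r.x[2]/50)],1)
def rot(s):
    from scipy.spatial.transform import Rotation as Ro
    return Ro.from_euler("xyz",s["eef_rot"]).as_matrix()
E
python3 - <<'E'
from fit import *
w=imaging.camera("wrist");s=monitor.read_state()
g=trace(w,"gauge_fine")[0]["region"];st=trace(w,"stud_fine")[0];ig=st["region"].copy()
ig[262:]=1   # gripper area
print(fitm(w,g,[520,335,27],ig))
ys,xs=np.nonzero(g);print(xs.min(),xs.max(),ys.min(),ys.max())
gc=trace(w,"gauge_coarse")
for r in gc: print(r["p"],r["rect"],fitm(w,r["region"],[605,91.5,21.3],ig))
R=rot(s);ys,xs=np.nonzero(st["region"]);print("stud top row",ys.min(),"at cols",xs[ys<ys.min()+2].min(),xs[ys<ys.min()+2].max())
for off in(-4,-2,0,2,4):
  print(off,np.round([proj(w,s["eef_pos"]+R@np.array([67+off,0,z]))[0] for z in(-3.5,9)],1).tolist())
E
```

```text
(np.float64(0.02), array([512.8, 329. ,  27.1]))
247 312 63 196
0.85 [56.7, 114.5, 113.4, 139.0] (np.float64(0.071), array([606.2,  90.6,  21.1]))
stud top row 149 at cols 263 297
-4 [[280.9, 160.8], [280.9, 158.5]]
-2 [[280.9, 156.9], [280.9, 154.8]]
0 [[280.9, 153.0], [280.9, 151.2]]
2 [[280.9, 149.1], [280.9, 147.5]]
4 [[280.9, 145.1], [280.9, 143.9]]
```

```bash
python3 - <<'E'
from fit import *
w=imaging.camera("wrist")
im=w["img"].copy();s=monitor.read_state();R=rot(s)
g=np.clip((im/255.)**.5*255,0,255).astype(np.uint8)
w2=dict(w);w2["img"]=g
cr=cv2.resize(g[140:320,235:327],None,fx=3.3*1.5,fy=3.3,interpolation=cv2.INTER_CUBIC)
for x in(-22,22,67):
  v=(proj(w,s["eef_pos"]+R@np.array([x,0,-3.]))[0][1]+.5-140)*3.3;cv2.line(cr,(0,int(v)),(60,int(v)),(0,255,0),1)
cv2.imwrite("pics/grip.png",cr[:,:,::-1])
E
```

```text
(no output)
```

View pics/grip.png

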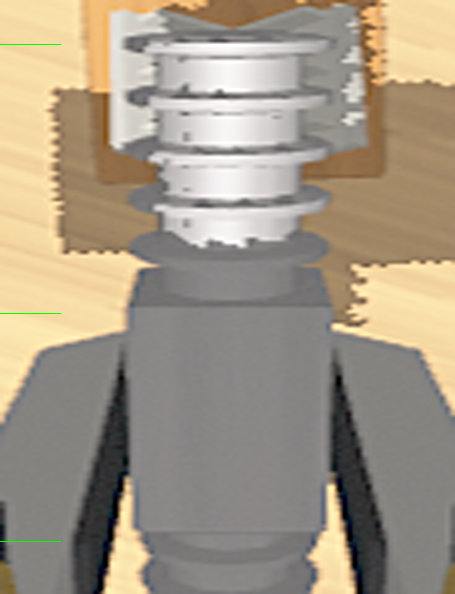

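Grip offset is about +1.5 mm along tool x. Gauge_fine is at (512.8, 329.0), slope direction 27.1°. My plan is to lower the level stud with a light grip so the upper cradle tilts it about the pads, then seat it.

```bash
python3 - <<'E'
from h import *
print(shift([510.6,327.9,128],207.1))
E
```

```text
(array([ 87.2,  -0.8, 101.5]), np.float64(-2.2))
```

Emit:
arm_command(
  steps=[
    [0,25,0,0,-1],
    [0,60,-0.8,10,-2.2],
    [0,87.2,-0.8,45,-2.2],
    [0,87.2,-0.8,80,-2.2],
    [0,87.2,-0.8,101,-2.2],
    [0,87.2,-0.8,101,-2.2],
    [0,87.2,-0.8,101,-2.2],
    [0,87.2,-0.8,101,-2.2],
  ],
  force=10,
)

```text
clock: 8.75
eef_pos: [511.1, 328.2, 129.6]
eef_rot: [3.142, 0.002, -2.668]
wrist_force: [0.8, -0.1, -2.4]
finger_gap: 24.0
finger_force: 10.0
```

Emit:
arm_command(
  steps=[
    [0,0,0,6,0],
    [0,0,0,11,0],
    [0,0,0,15,0],
    [0,0,0,19,0],
    [0,0,0,23,0],
    [0,0,0,27,0],
    [0,0,0,31,0],
    [0,0,0,35,0],
    [0,-0.5,0,39,0],
    [0,-1,0,42,0],
    [0,-1.5,0,44,0],
    [0,-1.5,0,44,0],
  ],
)

```text
clock: 10.25
eef_pos: [511.6, 328.3, 83.6]
eef_rot: [-3.141, -0.002, -2.668]
wrist_force: [-2.2, -1.3, -6.0]
finger_gap: 24.0
finger_force: 10.0
```

```bash
python3 - <<'E'
from fit import *
w=imaging.camera("wrist");s=monitor.read_state();print(s["clock"],s["eef_pos"],s["wrist_force"])
b=imaging.camera("scene")
a=cv2.resize(w["img"][90:330,180:380],(600,600*240//240));q=proj(b,[[512,329,66]])[0].astype(int);print(q)
c=cv2.resize(b["img"][q[1]-40:q[1]+40,q[0]-13:q[0]+13],(195,600))
cv2.imwrite("pics/tilt.png",np.clip((np.hstack([a,c])/255.)**.6*255,0,255).astype(np.uint8)[:,:,::-1])
E
```

```text
10.3 [511.56959263 328.27938994  83.58738985] [-0.88441635 -0.77591225 -6.77373437]
[403 234]
```

View pics/tilt.png

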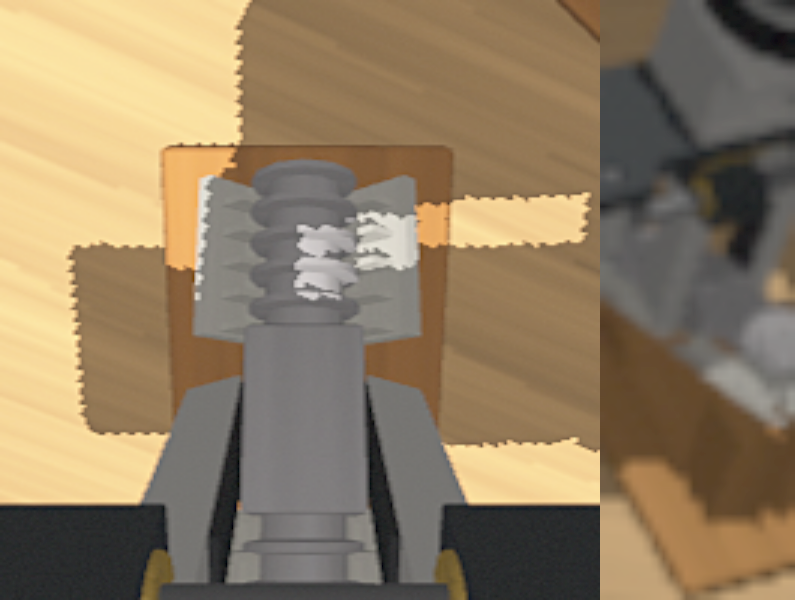

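```bash
cat > rel.py <<'E'
from fit import *
from scipy.optimize import least_squares
def world(p,g): # seat frame pts -> world
    return pose(np.array(p,float)@S.T+[0,0,66],[g[0],g[1],np.radians(g[2])])
def rel(w,g,sq_lo,sq_hi,tip,cr_lo,cr_hi,tipx=-64.):
    row=lambda P:proj(w,P)[:,1]
    fg=least_squares(lambda q:row(world([[-67+q[0],0,3+q[1]],[-22+q[0],0,3+q[1]]],g))-[cr_lo,cr_hi],[0,0])
    def st(q):
        c,s=np.cos(q[2]),np.sin(q[2]);P=np.array([[-22,12],[22,12],[tipx,12]])@np.array([[c,s],[-s,c]])+q[:2]
        return row(world(np.c_[P[:,0],P[:,1]*0,P[:,1]],g))-[sq_lo,sq_hi,tip]
    fs=least_squares(st,[0,5,0],x_scale=[1,1,.02])
    print("gauge dx',dz'",np.round(fg.x,2),"stud x',z',tilt err deg",np.round([*fs.x[:2],np.degrees(fs.x[2])],2))
E
python3 - <<'E'
from rel import *
w=imaging.camera("wrist")
rel(w,[512.8,329,27.1],220,295.2,154,161.2,223.6)
E
```

```text
gauge dx',dz' [-0.68 -3.46] stud x',z',tilt err deg [ 0.21  4.88 -4.33]
```

Emit:
arm_command(
  steps=[
    [0,-0.2,0,1.5,0],
    [0,-0.4,0,2.7,0],
    [0,-0.9,0,3.6,0],
    [0,-1.4,0,4.4,0],
    [0,-1.9,0,5.3,0],
    [0,-2.4,0,6.1,0],
    [0,-2.4,0,6.1,0],
    [0,-2.4,0,6.1,0],
  ],
)

```text
clock: 11.4
eef_pos: [514.2, 329.9, 78.5]
eef_rot: [3.141, 0.0, -2.668]
wrist_force: [-2.6, -0.5, -2.5]
finger_gap: 23.7
finger_force: 10.0
```

```bash
python3 - <<'E'
from rel import *
w=imaging.camera("wrist");s=monitor.read_state();print(s["clock"],s["eef_pos"],s["wrist_force"])
a=cv2.resize(w["img"][110:310,200:360],(640,600))
cv2.imwrite("pics/t2.png",np.clip((a/255.)**.6*255,0,255).astype(np.uint8)[:,:,::-1])
E
```

```text
11.45 [514.19837299 329.87967296  78.45215287] [-3.39221824 -0.37879875 -1.6847841 ]
```

View pics/t2.png

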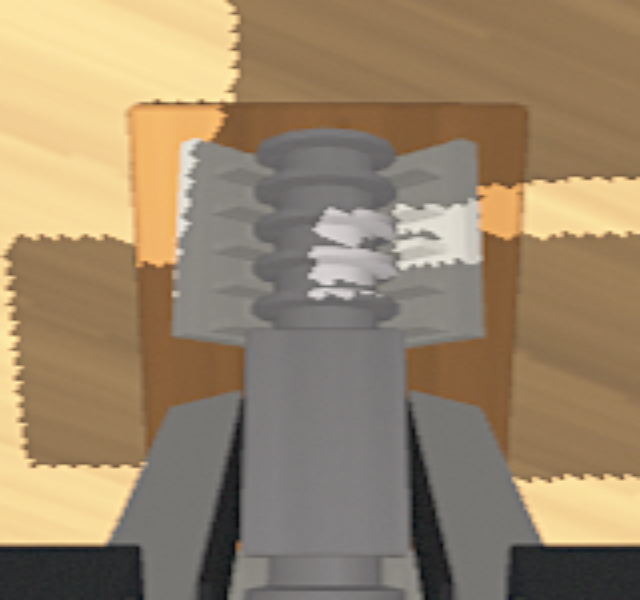

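The ridges (rows 150, 190, 228, 268, 308) sit between the teeth, with no upward reaction. I'll continue down along the slope normal.

Emit:
arm_command(
  steps=[
    [0,-0.3,0,0.6,0],
    [0,-0.6,0,1.1,0],
    [0,-0.9,0,1.6,0],
    [0,-0.9,0,1.6,0],
    [0,-0.9,0,1.6,0],
  ],
)

```text
clock: 12.08
eef_pos: [515.1, 330.3, 77.0]
eef_rot: [3.141, 0.001, -2.668]
wrist_force: [-1.0, 1.6, 2.0]
finger_gap: 23.8
finger_force: 10.0
```

Emit:
arm_command(
  steps=[
    [0,-0.3,0,0.5,0],
    [0,-0.5,0,0.9,0],
    [0,-0.5,0,0.9,0],
    [0,-0.5,0,0.9,0],
  ],
)

```text
clock: 12.58
eef_pos: [515.2, 330.5, 76.1]
eef_rot: [3.141, -0.0, -2.668]
wrist_force: [-4.8, 0.1, 6.0]
finger_gap: 23.8
finger_force: 10.0
```

```bash
cat > chk.py <<'E'
from rel import *
def sample(w,g,dx=0,out=None):pass
E
python3 - <<'E'
from rel import *
w=imaging.camera("wrist");s=monitor.read_state();print(s["clock"],s["eef_pos"],s["wrist_force"],s["moment"])
# rows of the square's edges along the centre column, from brightness gradient
u0=proj(w,[[512.8,329,66]])[0];print(u0)
col=int(round(281));p=w["img"][:,col-4:col+5].astype(float).mean((1,2));d=np.diff(p)
i=np.argsort(-abs(d[100:310]))[:16]+100
for k in sorted(i): print(k,round(d[k],1),end="; ")
print()
for z in(0,2,5):
  print(z,"sq/tip rows",np.round(proj(w,world([[-22,0,12+z],[22,0,12+z],[-62.5,0,12+z]],[512.8,329,27.1]))[:,1],1))
E
```

```text
12.625 [515.16531137 330.43804423  76.08617188] [-5.03774218  0.19260842  5.09447156] [ 0.09169791  0.90987943 -0.10445898]
[280.47862544 256.55812509]
142 -38.9; 181 26.7; 183 36.4; 189 -26.8; 191 63.5; 194 -50.4; 197 40.4; 202 -24.6; 203 -29.4; 204 -26.7; 205 107.1; 208 -60.2; 209 -36.3; 304 -24.0; 305 -19.3; 306 30.6; 
0 sq/tip rows [217.5 293.7 155.2]
2 sq/tip rows [216.8 293.8 153.8]
5 sq/tip rows [215.6 293.9 151.7]
```

Emit:
arm_command(
  steps=[
    [0.4,-0.5,0,0.5,0],
    [0.45,-0.5,0,0,0],
    [0.45,-0.5,0,0,0],
    [0.45,-0.5,0,-10,0],
    [0.45,-0.5,0,-40,0],
    [0.6,-20,0,-90,0],
    [0.6,-40,0,-120,0],
    [0.6,-40,0,-120,0],
    [0.6,-40,0,-120,0],
  ],
)

```text
clock: 13.75
eef_pos: [550.3, 348.3, 194.7]
eef_rot: [-3.142, -0.002, -2.668]
wrist_force: [-0.0, 0.6, -0.2]
finger_gap: 56.2
finger_force: 0.0
```

```bash
cat > chk.py <<'E'
from rel import *
def cyl(x0,x1,r): 
    a=np.linspace(0,2*np.pi,24,endpoint=False);return np.vstack([np.c_[np.full(24,x),r*np.cos(a),r*np.sin(a)] for x in(x0,x1)])
def stud_parts(n,pitch,th):
    P=[box(-22,22,12,-12,12),cyl(-67,67,8.5)]
    for sg in(-1,1):
        for k in range(n):
            c=22+45/2+(k-(n-1)/2)*pitch
            P.append(cyl(sg*c-th/2,sg*c+th/2,12))
    return P
def smask(w,parts,g,q,k=4):
    m=np.zeros((420*k,560*k),np.uint8);c,s=np.cos(q[3]),np.sin(q[3]);M=np.array([[c,0,-s],[0,1,0],[s,0,c]])
    for P in parts: cv2.fillConvexPoly(m,cv2.convexHull(np.int32(np.round((proj(w,world(P@M.T+q[:3],g))+.5)*k))),1)
    return cv2.resize(m.astype(np.float32),(560,420),interpolation=cv2.INTER_AREA)
def sfit(w,reg,parts,g,x0=(0,0,0,0),free=(0,1,2,3),ign=None):
    reg=reg.astype(np.float32);wt=1 if ign is None else (~ign).astype(np.float32);sc=np.array([1,1,1,.02]);free=list(free)
    def f(v):
        q=np.array(x0,float);q[free]+=np.array(v)*sc[free];return (np.abs(smask(w,parts,g,q)-reg)*wt).sum()/(reg*wt).sum()
    n=len(free);r=minimize(f,np.zeros(n),method="Nelder-Mead",options=dict(initial_simplex=np.vstack([np.zeros(n)-.5,np.eye(n)*4]),xatol=.03,fatol=1e-4))
    q=np.array(x0,float);q[free]+=r.x*sc[free];return round(r.fun,3),np.round([*q[:3],np.degrees(q[3])],2)
FINE=stud_parts(5,9,2.);COARSE=stud_parts(3,13.5,3.)
E
python3 - <<'E'
from chk import *
w=imaging.camera("wrist");s=monitor.read_state();print(s["clock"],s["eef_pos"])
st=[r for r in trace(w,"stud_fine")]
for r in st: print(r["p"],np.round(r["rect"]))
g=[512.8,329,27.1]
m=st[0]["region"]
gm=trace(w,"gauge_fine")
for r in gm: print("g",r["p"],np.round(r["rect"]))
print("gauge fit",fitm(w,gm[0]["region"]|m,g,np.zeros_like(m)))
for x0 in((0,0,0,0),(0,0,5,0)): print(sfit(w,m,FINE,g,x0))
for x0 in((0,0,0,0),(0,0,5,0)): print("fixed z",x0,sfit(w,m,FINE,g,x0,(0,1)))
E
```

```text
13.8 [550.13740854 348.22597313 194.46639046]
0.63 [283. 170.  31. 138.]
g 0.9 [284. 171.  69. 139.]
gauge fit (np.float64(0.024), array([512.5, 329. ,  26.9]))
(np.float64(0.08), array([ 1.35,  0.37,  1.51, -2.71]))
(np.float64(0.087), array([ 1.96,  0.48,  3.42, -0.06]))
fixed z (0, 0, 0, 0) (np.float64(0.088), array([0.06, 0.55, 0.  , 0.  ]))
fixed z (0, 0, 5, 0) (np.float64(0.087), array([2.52, 0.33, 5.  , 0.  ]))
```

Emit:
arm_command(
  steps=[
    [0.6,0,-50,10,0],
    [0.6,0,-100,20,0],
    [0.6,0,-140,30,0],
    [0.6,0,-170,40,0],
    [0.6,0,-170,40,0],
    [0.6,0,-170,40,0],
  ],
)

```text
clock: 14.65
eef_pos: [628.1, 198.1, 155.8]
eef_rot: [3.141, -0.0, -2.667]
wrist_force: [-0.4, 0.4, 0.8]
finger_gap: 56.2
finger_force: 0.0
```

```bash
cat > side.py <<'E'
from chk import *
def side(name,gname,parts,g):
    w=imaging.camera("wrist");s=monitor.read_state();print(s["clock"],s["eef_pos"])
    px=proj(w,[[g[0],g[1],66]])[0]
    pick=lambda n:min(trace(w,n),key=lambda r:np.hypot(r["rect"][0]-px[0],r["rect"][1]-px[1]),default=None)
    a,b=pick(name),pick(gname)
    if a is None or b is None: print("missed",px,a is None,b is None);return
    print(px,a["p"],np.round(a["rect"]),b["p"],np.round(b["rect"]));m=a["region"]
    gf=fitm(w,b["region"]|m,g,np.zeros_like(m));print("gauge fit",gf)
    ign=cv2.dilate((b["region"]&~m).astype(np.uint8),np.ones((5,5))).astype(bool)  # stud may be hidden behind the cradle
    for gg in(g,list(gf[1])):
        print("free",sfit(w,m,parts,gg))
        for x0 in((0,0,0,0),(0,0,2.5,0),(0,0,5,0)): print("z",x0[2],sfit(w,m,parts,gg,x0,(0,)),"upper sides",sfit(w,m,parts,gg,x0,(0,),ign))
    np.savez("side.npz",img=w["img"],mtx=w["mtx"],view=w["view"],m=m,b=b["region"])
E
python3 -c "
from side import *
side('stud_fine','gauge_fine',FINE,[512.6,329,27.0])"
```

```text
14.7 [628.07206157 198.41018954 156.09120788]
[482.11088087 172.84818872] 0.68 [486. 175.  57. 163.] 0.73 [464. 177. 126. 160.]
gauge fit (np.float64(0.133), array([512.8, 329.8,  26.9]))
free (np.float64(0.127), array([ 1.35,  0.47,  0.03, -1.48]))
z 0 (np.float64(0.134), array([0.8, 0. , 0. , 0. ])) upper sides (np.float64(0.01), array([-1.07,  0.  ,  0.  ,  0.  ]))
z 2.5 (np.float64(0.156), array([1.26, 0.  , 2.5 , 0.  ])) upper sides (np.float64(0.032), array([0.13, 0.  , 2.5 , 0.  ]))
z 5 (np.float64(0.234), array([0.82, 0.  , 5.  , 0.  ])) upper sides (np.float64(0.073), array([2.31, 0.  , 5.  , 0.  ]))
free (np.float64(0.126), array([ 0.06, -0.23,  0.44, -1.53]))
z 0 (np.float64(0.132), array([-0.22,  0.  ,  0.  ,  0.  ])) upper sides (np.float64(0.014), array([-1.59,  0.  ,  0.  ,  0.  ]))
z 2.5 (np.float64(0.17), array([-0.28,  0.  ,  2.5 ,  0.  ])) upper sides (np.float64(0.039), array([-0.69,  0.  ,  2.5 ,  0.  ]))
z 5 (np.float64(0.256), array([-0.16,  0.  ,  5.  ,  0.  ])) upper sides (np.float64(0.087), array([1.22, 0.  , 5.  , 0.  ]))
```

```bash
python3 - <<'E'
from chk import *
z=np.load("side.npz");w={k:z[k] for k in("img","mtx","view")};m=z["m"];b=z["b"]
ign=cv2.dilate((b&~m).astype(np.uint8),np.ones((5,5))).astype(bool)
for g in([512.6,329,27.],[512.8,329.8,26.9]):
  print("free+ign",sfit(w,m,FINE,g,(0,0,0,0),(0,2,3),ign))
  for q in((0,0,0,0),(0,0,2.5,-.0555),(0,0,2.5,.0555)): print(q,sfit(w,m,FINE,g,q,(0,),ign))
E
```

```text
free+ign (np.float64(0.009), array([-0.89,  0.  ,  0.  , -0.93]))
(0, 0, 0, 0) (np.float64(0.01), array([-1.07,  0.  ,  0.  ,  0.  ]))
(0, 0, 2.5, -0.0555) (np.float64(0.033), array([ 1.36,  0.  ,  2.5 , -3.18]))
(0, 0, 2.5, 0.0555) (np.float64(0.048), array([-0.92,  0.  ,  2.5 ,  3.18]))
free+ign (np.float64(0.01), array([-1.62,  0.  , -0.42, -1.39]))
(0, 0, 0, 0) (np.float64(0.014), array([-1.59,  0.  ,  0.  ,  0.  ]))
(0, 0, 2.5, -0.0555) (np.float64(0.04), array([ 0.03,  0.  ,  2.5 , -3.18]))
(0, 0, 2.5, 0.0555) (np.float64(0.055), array([-1.47,  0.  ,  2.5 ,  3.18]))
```

The fine stud is confirmed home: the side view fits z' ≈ 0 with about no tilt error, and rides poorly at 2.5 or 5 mm. Next, the coarse stud near (526,-330).

```bash
python3 - <<'E'
from h import *
print(shift([515,-325,180],35))
E
```

```text
(array([ 340.1, -413.7,  -23.8]), np.float64(172.2))
```

Emit:
arm_command(
  steps=[
    [0.6,10,-12,-24,5],
    [0.6,31,-38,-30,15],
    [0.6,53,-65,-30,25],
    [0.6,75,-92,-30,35],
    [0.6,97,-118,-30,45],
    [0.6,120,-146,-30,55],
    [0.6,142,-173,-30,65],
    [0.6,164,-200,-30,75],
    [0.6,186,-227,-30,85],
    [0.6,208,-253,-30,95],
    [0.6,230,-280,-30,105],
    [0.6,252,-307,-30,115],
    [0.6,274,-334,-30,125],
    [0.6,296,-360,-30,135],
    [0.6,318,-387,-30,145],
    [0.6,340,-414,-24,155],
    [0.6,340,-414,-24,165],
    [0.6,340,-414,-24,172],
    [0.6,340,-414,-24,172],
    [0.6,340,-414,-24,172],
  ],
)

```text
clock: 17.3
eef_pos: [515.2, -325.7, 180.0]
eef_rot: [3.141, -0.0, 0.617]
wrist_force: [-0.2, -0.1, 0.1]
finger_gap: 56.3
finger_force: 0.0
```

```bash
python3 - <<'E'
from stud import *
w=imaging.camera("wrist");s=monitor.read_state();print(s["clock"],s["eef_pos"],s["eef_rot"],s["joints"])
studs(w,("stud_coarse","stud_fine"))
save(w,"s2.png",None,1.4)
np.savez("s2.npz",**{k:w[k] for k in("img","mtx","view")})
E
```

```text
17.35 [ 515.15567    -325.82580346  180.01652168] [ 3.14136410e+00 -8.04236185e-05  6.16421631e-01] [-6.24041831e-01  4.68667020e-01  1.39417203e+00  2.02868194e-06
  1.27851133e+00  3.30332290e-01]
stud_coarse 0.69 px [294. 196.  29. 121.] rgb [71. 68. 69.] mid [ 525.1 -333.5] mean [ 527.7 -332. ] len 136.6 axis -150.7
stud_coarse 0.58 px [473. 136.  47. 132.] rgb [224. 105. 129.] mid [ 684.7 -452.9] mean [ 687.7 -450.8] len 135.8 axis -145.5
stud_coarse 0.38 px [201. 386.   5.   8.] rgb [82.5 38.5 50. ] mid [ 232.9 -389.2] mean [ 232.1 -390. ] len 14.8 axis -134.3
stud_fine 0.84 px [162. 267.  49.  52.] rgb [100.5   5.    3. ] mid [ 358.5 -258.3] mean [ 361.  -258.5] len 80.7 axis 173.6
stud_fine 0.71 px [ 17.  66.  34. 129.] rgb [132. 130. 128.] mid [469.  -26.9] mean [484.1 -22.5] len 125.7 axis -163.8
stud_fine 0.59 px [291. 326.  44.  99.] rgb [107.   5.   3.] mid [ 377.4 -432.4] mean [ 388.7 -428.3] len 149.5 axis -160.2
stud_fine 0.16 px [292. 195.  28. 115.] rgb [71. 68. 68.] mid [ 525.2 -333.4] mean [ 527.6 -332. ] len 136.5 axis -150.8
```

```bash
python3 - <<'E'
from chk import *
w=imaging.camera("wrist")
m=max(trace(w,"stud_coarse"),key=lambda r:r["p"])["region"].astype(np.float32)
q0=[-54*.5,0,-54*np.cos(np.pi/6),-np.pi/6]
for n,P in(("COARSE",COARSE),("FINE",FINE)):
    f=lambda v:np.abs(smask(w,P,[v[0],v[1],v[2]],q0)-m).sum()/m.sum()
    x0=np.array([525,-333,29.3])
    r=minimize(f,x0,method="Nelder-Mead",options=dict(initial_simplex=x0+np.array([[0,0,0],[3,0,0],[0,3,0],[0,0,3]])))
    print(n,round(r.fun,3),np.round(r.x,1))
p=r.x
print(shift([p[0],p[1],21.5],p[2]))
E
```

```text
COARSE 0.129 [ 525.9 -332.4   29.1]
FINE 0.156 [ 525.4 -332.8   29.1]
(array([  4.6,  11.5, 158.4]), np.float64(6.1))
```

The gray stud at (294,196) is the coarse one: only this one is steel and 3-ridged, and the pink one is at (473,136). Grasping it.

Emit:
arm_command(
  steps=[
    [0.6,5,11.5,40,6.1],
    [0.6,5,11.5,85,6.1],
    [0.6,5,11.5,125,6.1],
    [0.6,5,11.5,150,6.1],
    [0.6,5,11.5,158.5,6.1],
    [0.6,5,11.5,158.5,6.1],
    [0,5,11.5,158.5,6.1],
    [0,5,11.5,158.5,6.1],
    [0,5,11.5,158.5,6.1],
    [0,5,11.5,158.5,6.1],
    [0,5,11.5,158.5,6.1],
  ],
  force=20,
)

```text
clock: 18.92
eef_pos: [525.8, -332.8, 21.7]
eef_rot: [3.141, -0.0, 0.507]
wrist_force: [0.3, 0.4, 3.4]
finger_gap: 24.0
finger_force: 20.0
```

```bash
python3 - <<'E'
from h import *
s=monitor.read_state();print(s["eef_pos"],s["wrist_force"])
print(shift([530,64,230],21.2))
E
```

```text
[ 525.81616983 -332.81412426   21.72027618] [0.26435801 0.41664778 3.36232436]
(array([ 196.4, -344.8, -208.3]), np.float64(7.9))
```

Emit:
arm_command(
  steps=[
    [0,0,0,-20,0],
    [0,0,0,-60,0],
    [0,0,0,-110,0],
    [0,12,-20,-160,0],
    [0,37,-65,-195,2],
    [0,65,-115,-208,4],
    [0,94,-165,-208,6],
    [0,122,-215,-208,7.9],
    [0,150,-263,-208,7.9],
    [0,176,-309,-208,7.9],
    [0,196,-345,-208,7.9],
    [0,196,-345,-208,7.9],
    [0,196,-345,-208,7.9],
    [0,196,-345,-208,7.9],
  ],
  force=40,
)

```text
clock: 20.68
eef_pos: [529.4, 63.1, 229.6]
eef_rot: [3.141, -0.0, 0.368]
wrist_force: [-0.4, -0.3, -2.3]
finger_gap: 24.0
finger_force: 40.0
```

```bash
cat > grip.py <<'E'
from chk import *
def infit(w,s,m,parts,tilt0=0.):
    """stud pose in the grip: x along tool x, z = depth below tcp (tool z), silhouette fit"""
    R=rot(s);m=m.astype(np.float32);ign=np.zeros((420,560),bool);ign[295:]=1;wt=(~ign).astype(np.float32)
    def f(v):
        k=4;im=np.zeros((1680,2240),np.uint8);c,sn=np.cos(v[2]/50),np.sin(v[2]/50);M=np.array([[c,0,-sn],[0,1,0],[sn,0,c]])
        for P in parts: cv2.fillConvexPoly(im,cv2.convexHull(np.int32(np.round((proj(w,s["eef_pos"]+(P@M.T+[v[0],0,v[1]])@R.T)+.5)*k))),1)
        return (np.abs(cv2.resize(im.astype(np.float32),(560,420),interpolation=cv2.INTER_AREA)-m)*wt).sum()/(m*wt).sum()
    x0=np.array([0,9.7,tilt0*50]);r=minimize(f,x0,method="Nelder-Mead",options=dict(initial_simplex=x0+np.array([[-1,-1,0],[3,0,0],[0,3,0],[0,0,2]])))
    r0=minimize(lambda v:f([v[0],9.7,0]),[0.],method="Nelder-Mead",options=dict(initial_simplex=[[-2.],[3.]]))
    print("grip x,z,tilt deg",np.round([r.x[0],r.x[1],np.degrees(r.x[2]/50)],2),round(r.fun,3),"level z9.7: x",np.round(r0.x,2),round(r0.fun,3))
E
python3 - <<'E'
from grip import *
w=imaging.camera("wrist");s=monitor.read_state();print(s["clock"],s["eef_pos"],s["eef_rot"])
px=proj(w,[s["eef_pos"]])[0]
st=min(trace(w,"stud_coarse"),key=lambda r:np.hypot(*(np.array(r["rect"][:2])-px)));print(st["p"],np.round(st["rect"]),px)
gp=proj(w,[[605.5,91,40]])[0]
gs=trace(w,"gauge_coarse")+trace(w,"gauge_fine")
for r in gs: print(r["p"],np.round(r["rect"]))
g=min(gs,key=lambda r:np.hypot(*(np.array(r["rect"][:2])-gp)))
ig=st["region"].copy();ig[262:]=1
print(fitm(w,g["region"],[605.5,91,21.2],ig))
infit(w,s,st["region"],COARSE)
E
```

```text
20.725 [529.47002106  63.168062   229.54352235] [ 3.14151721e+00 -4.34511317e-05  3.67922099e-01]
0.69 [284. 237.  42. 176.] [281.10156591 265.37058771]
0.92 [281. 111.  66. 135.]
(np.float64(0.026), array([604.4,  91.7,  21.4]))
grip x,z,tilt deg [ 0.97 13.83  2.84] 0.054 level z9.7: x [2.19] 0.073
```

```bash
python3 - <<'E'
from h import *
print(shift([599.6,89.5,128],21.4))
E
```

```text
(array([ 74.8,   1. , 101.4]), np.float64(-0.3))
```

Emit:
arm_command(
  steps=[
    [0,25,0,0,-0.3],
    [0,55,1,10,-0.3],
    [0,75,1,45,-0.3],
    [0,75,1,80,-0.3],
    [0,75,1,101,-0.3],
    [0,75,1,101,-0.3],
    [0,75,1,101,-0.3],
  ],
  force=10,
)

```text
clock: 21.75
eef_pos: [600.3, 90.1, 129.5]
eef_rot: [3.141, -0.001, 0.374]
wrist_force: [-0.5, -0.2, -3.0]
finger_gap: 23.8
finger_force: 10.0
```

Emit:
arm_command(
  steps=[
    [0,0,0,6,0],
    [0,0,0,11,0],
    [0,0,0,15,0],
    [0,0,0,19,0],
    [0,0,0,23,0],
    [0,0,0,27,0],
    [0,0,0,31,0],
    [0,0,0,35,0],
    [0,0.5,0,39,0],
    [0,1,0,42,0],
    [0,1.5,0,44,0],
    [0,1.5,0,44,0],
  ],
)

```text
clock: 23.25
eef_pos: [601.1, 90.7, 84.1]
eef_rot: [-3.142, 0.0, 0.374]
wrist_force: [-0.3, -1.4, -1.9]
finger_gap: 23.7
finger_force: 10.0
```

```bash
cat > tilt.py <<'E'
from chk import *
def tiltcheck(name,gname,parts,g):
    w=imaging.camera("wrist");s=monitor.read_state();print(s["clock"],np.round(s["eef_pos"],2),np.round(s["wrist_force"],1))
    d=s["eef_pos"][:2]-np.array(g[:2]);a=np.radians(g[2]);print("tcp u",round(d@[np.cos(a),np.sin(a)],2),"v",round(d@[-np.sin(a),np.cos(a)],2))
    px=proj(w,[[g[0],g[1],66]])[0]
    pick=lambda n:min(trace(w,n),key=lambda r:np.hypot(r["rect"][0]-px[0],r["rect"][1]-px[1]),default=None)
    A,B=pick(name),pick(gname)
    if A is None: print("missed");return
    m=A["region"];ign=np.zeros((420,560),bool);ign[290:]=1
    print(A["p"],np.round(A["rect"]))
    if B is not None:
        i2=ign.copy();i2[250:]=1
        print("gauge",fitm(w,B["region"]|m,g,i2))
    for x0 in((0,0,5,0),(0,0,0,0)): print("free",sfit(w,m,parts,g,x0,(0,1,2,3),ign))
    for z in(0,2.5,5,7.5): print("z",z,sfit(w,m,parts,g,(0,0,z,0),(0,3),ign))
E
python3 -c "
from tilt import *
tiltcheck('stud_coarse','gauge_coarse',COARSE,[604.9,91.6,21.4])"
```

```text
23.3 [601.11  90.72  84.2 ] [ 0.3 -1.7 -2.8]
tcp u -3.86 v 0.56
0.9 [281. 239.  46. 174.]
gauge (np.float64(0.772), array([543.4,  28.1,  66.8]))
free (np.float64(0.039), array([  1.48,   0.91,   7.48, -11.26]))
free (np.float64(0.044), array([ 0.76,  0.78,  5.15, -6.64]))
z 0 (np.float64(0.08), array([-3.94,  0.  ,  0.  , -8.85]))
z 2.5 (np.float64(0.08), array([-2.23,  0.  ,  2.5 , -9.23]))
z 5 (np.float64(0.083), array([-0.5 ,  0.  ,  5.  , -9.05]))
z 7.5 (np.float64(0.084), array([ -0.43,   0.  ,   7.5 , -12.85]))
```

Emit:
arm_command(
  steps=[
    [0,0.2,0.2,1.2,0],
    [0,0.6,0.5,2.2,0],
    [0,0.9,0.5,3.2,0],
    [0,1.2,0.5,4.2,0],
    [0,1.6,0.5,5.1,0],
    [0,1.9,0.5,5.9,0],
    [0,1.9,0.5,5.9,0],
    [0,1.9,0.5,5.9,0],
  ],
)

```text
clock: 24.4
eef_pos: [603.1, 91.0, 78.4]
eef_rot: [3.142, 0.0, 0.374]
wrist_force: [0.6, -0.1, -0.9]
finger_gap: 24.1
finger_force: 10.0
```

```bash
python3 -c "
from tilt import *
tiltcheck('stud_coarse','gauge_coarse',COARSE,[604.9,91.6,21.4])"
```

```text
24.45 [603.09  90.99  78.39] [-0.2 -0.6 -0.9]
tcp u -1.91 v 0.09
0.9 [282. 244.  48. 166.]
free (np.float64(0.034), array([ 0.17,  0.52,  1.19, -2.02]))
free (np.float64(0.034), array([ 0.46,  0.5 ,  0.73, -1.11]))
z 0 (np.float64(0.051), array([ 0.25,  0.  ,  0.  , -0.87]))
z 2.5 (np.float64(0.052), array([-0.87,  0.  ,  2.5 , -5.59]))
z 5 (np.float64(0.056), array([-0.64,  0.  ,  5.  , -8.53]))
z 7.5 (np.float64(0.063), array([  0.23,   0.  ,   7.5 , -10.4 ]))
```

Emit:
arm_command(
  steps=[
    [0,0.3,0,0.6,0],
    [0,0.6,0,1.1,0],
    [0,0.9,0,1.7,0],
    [0,0.9,0,1.7,0],
    [0,0.9,0,1.7,0],
  ],
)

```text
clock: 25.18
eef_pos: [603.9, 91.3, 76.7]
eef_rot: [-3.142, 0.0, 0.374]
wrist_force: [-0.8, -2.0, -1.6]
finger_gap: 23.9
finger_force: 10.0
```

Emit:
arm_command(
  steps=[
    [0,0.3,0,0.5,0],
    [0,0.5,0,0.9,0],
    [0,0.7,0,1.3,0],
    [0,0.7,0,1.3,0],
    [0,0.7,0,1.3,0],
  ],
)

```text
clock: 25.8
eef_pos: [604.6, 91.5, 75.5]
eef_rot: [3.142, -0.0, 0.374]
wrist_force: [-3.9, -2.6, -0.5]
finger_gap: 24.1
finger_force: 10.0
```

Emit:
arm_command(
  steps=[
    [0,-0.3,0,0.4,0],
    [0,-0.3,0,0.8,0],
    [0,-0.3,0,0.8,0],
    [0,-0.3,0,0.8,0],
  ],
)

```text
clock: 26.3
eef_pos: [604.7, 91.5, 75.3]
eef_rot: [3.141, -0.001, 0.374]
wrist_force: [-3.2, -2.8, 5.7]
finger_gap: 24.0
finger_force: 10.0
```

```bash
python3 -c "
from tilt import *
tiltcheck('stud_coarse','gauge_coarse',COARSE,[604.9,91.6,21.4])"
```

```text
26.35 [604.65  91.45  75.28] [-2.1 -3.1  7. ]
tcp u -0.28 v -0.05
0.96 [283. 241.  46. 165.]
gauge (np.float64(0.063), array([604.3,  91.7,  21.7]))
free (np.float64(0.03), array([-0.28,  0.36, -2.9 ,  1.65]))
free (np.float64(0.03), array([ 0.12,  0.34, -2.52,  1.51]))
z 0 (np.float64(0.043), array([ 0.53,  0.  ,  0.  , -0.26]))
z 2.5 (np.float64(0.048), array([ 0.21,  0.  ,  2.5 , -3.45]))
z 5 (np.float64(0.057), array([ 0.46,  0.  ,  5.  , -6.07]))
z 7.5 (np.float64(0.066), array([ 1.05,  0.  ,  7.5 , -8.4 ]))
```

Emit:
arm_command(
  steps=[
    [0.4,0,0,-0.3,0],
    [0.45,0,0,-0.5,0],
    [0.45,0,0,-0.5,0],
    [0.45,0,0,-10,0],
    [0.45,0,0,-40,0],
    [0.6,-20,0,-90,0],
    [0.6,-40,0,-115,0],
    [0.6,-40,50,-105,0],
    [0.6,-40,100,-95,0],
    [0.6,-40,140,-85,0],
    [0.6,-40,170,-80,0],
    [0.6,-40,170,-80,0],
    [0.6,-40,170,-80,0],
  ],
)

```text
clock: 28.08
eef_pos: [629.2, -80.6, 155.2]
eef_rot: [3.142, -0.0, 0.375]
wrist_force: [-0.3, 0.1, -0.3]
finger_gap: 56.7
finger_force: 0.0
```

```bash
python3 - <<'E'
from side import *
side('stud_coarse','gauge_coarse',COARSE,[604.7,91.6,21.4])
z=np.load("side.npz");w={k:z[k] for k in("img","mtx","view")};m=z["m"];b=z["b"]
ign=cv2.dilate((b&~m).astype(np.uint8),np.ones((5,5))).astype(bool)
g=[604.7,91.6,21.4]
print("free+ign",sfit(w,m,COARSE,g,(0,0,0,0),(0,2,3),ign))
for q in((0,0,0,0),(0,0,2.5,-.0555),(0,0,2.5,.0555),(0,0,5,0)): print(q,sfit(w,m,COARSE,g,q,(0,),ign))
E
```

```text
28.125 [629.17788746 -80.41116822 155.27940595]
[ 79.37984611 174.58014019] 0.59 [ 68. 163. 105. 144.] 0.69 [ 82. 147. 164. 157.]
gauge fit (np.float64(0.118), array([606.4,  93.1,  21.1]))
free (np.float64(0.093), array([ 0.58,  0.88, -1.11, -0.42]))
z 0 (np.float64(0.098), array([1.21, 0.  , 0.  , 0.  ])) upper sides (np.float64(0.018), array([0.94, 0.  , 0.  , 0.  ]))
z 2.5 (np.float64(0.164), array([1.97, 0.  , 2.5 , 0.  ])) upper sides (np.float64(0.055), array([2.72, 0.  , 2.5 , 0.  ]))
z 5 (np.float64(0.28), array([1.68, 0.  , 5.  , 0.  ])) upper sides (np.float64(0.117), array([3.75, 0.  , 5.  , 0.  ]))
free (np.float64(0.091), array([-1.87,  0.86, -0.79, -0.08]))
z 0 (np.float64(0.095), array([-1.34,  0.  ,  0.  ,  0.  ])) upper sides (np.float64(0.015), array([-1.62,  0.  ,  0.  ,  0.  ]))
z 2.5 (np.float64(0.152), array([-0.5,  0. ,  2.5,  0. ])) upper sides (np.float64(0.051), array([0.62, 0.  , 2.5 , 0.  ]))
z 5 (np.float64(0.265), array([-0.64,  0.  ,  5.  ,  0.  ])) upper sides (np.float64(0.11), array([0.72, 0.  , 5.  , 0.  ]))
free+ign (np.float64(0.011), array([ 1.14,  0.  , -0.85, -0.27]))
(0, 0, 0, 0) (np.float64(0.018), array([0.94, 0.  , 0.  , 0.  ]))
(0, 0, 2.5, -0.0555) (np.float64(0.071), array([ 2.65,  0.  ,  2.5 , -3.18]))
(0, 0, 2.5, 0.0555) (np.float64(0.071), array([1.54, 0.  , 2.5 , 3.18]))
(0, 0, 5, 0) (np.float64(0.117), array([3.75, 0.  , 5.  , 0.  ]))
```

Both studs fit fully home at z' ≈ 0 with no tilt error, and the gripper is clear. Handing in.

```bash
python3 -c "
from cell import job
print(job.sign_off())"
```

```text
the job is handed in; nothing more can be done
None
```

I laid both steel studs in their matching gauges, let go of them, and handed the job in at about 28 s; side-view fits put each fully home at both ends, though no verdict came back.

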